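Snap the drain cap onto the drip tray

ROBOT

A 7-joint arm with a two-finger parallel gripper is mounted at the origin on a cart in front of the work surface, level with it; the furniture and walls round the work are solid. World frame = base frame: x ahead of the robot, y to its left, z up, the work surface at z = 0. Lengths are in m, angles in rad, forces in N, time in s.
With the tool pointing down it reaches from about 0.4 to 0.925 m from the base axis. Payload 4.1 kg.
Tool frame: the origin (TCP) lies at the centre of the arm's flange, where the gripper is bolted on; the fingertips stand 173 mm ahead of it and the grasp point (between the pads) lies 155 mm ahead of it; z points along the fingers, y is the direction in which the jaws open and shut (so a half turn about z gives the same grasp; the last joint's range is limited). The gripper opens to 85 mm and grips with 20 to 120 N. Pads are 22 mm wide; open, the fingers measure 114 mm over their backs; the gripper's body (76 mm by 85 mm) begins 54 mm behind the grasp point. The pads swing forward as they close: fully open they stand 13 mm farther back than shut.
Start: joints at [1.235, 0.398, 0.045, 1.537, -0.019, 1.207, -0.051], TCP at [0.153, -0.632, 0.405] pointing down, gripper open.
Joint ranges: [-2.82, 2.82], [-0.49, 2.23], [-1.37, 1.46], [0, 2.46], [-1.36, 4.5], [0.23, 2], [-2.94, 2.94]. Speed limits (rad/s): [2.57, 2.57, 3.14, 3.14, 3.14, 3.14, 3.14].

INTERFACE

Orientations are given as a unit quaternion [w, x, y, z].
In Python, from plant import get_obs, viewer, order gives the robot as it stands.
- The arm moves only by the shell command python3 -m crank 'ROWS' [OPENING] [FORCE]. ROWS is JSON, a list of rows, each an object of numbers: "dx", "dy", "dz": the shift along the tool's x, y, z in mm; "rx", "ry", "rz": the turn, a rotation vector about the tool's x, y, z in degrees. In form: [{"dx": .., "dy": .., "dz": .., "rx": .., "ry": .., "rz": ..}, ...]. A call has 1 to 10 rows; each row shifts and turns the commanded pose from where the row before left it, along the tool's axes as they then stand; what a row does not reach is not made up. A row lasts 1/10 s, in which the tool goes at most 50 mm and 8.59 degrees, less where a joint would pass 70% of its speed; a pose out of reach is approached as far as the arm can. A call with a gripper value outside its range is refused whole. OPENING is the gripper command: -1 is fully open, 1 is shut, values between are in proportion, set as the call begins (- or left out, the last holds). The fingers move at their own pace and stop on an object; FORCE is the grip in N (left out, the last holds). Time passes only in rows, so rows that do not move let the fingers close. It gives the time, the measured TCP pose, the force and the opening at its end, in the units of the state.
- get_obs(): the state, without advancing time (a new reading comes with each control period).
- viewer.read_camera(name): name is "scene" or "top" or "wrist"; returns the picture (480x640x3 uint8, red, green, blue); there is no depth.
- viewer.get_calibration(name): a dict with "camera_matrix" (3x3 intrinsics, pixels), "T" (4x4, takes a point from camera to world coordinates). Camera axes: x right, y up, looking along -z (the intrinsics and any distortion apply to the point x, -y, -z); pixel columns grow to the right and rows downward; lengths in m; the calibration is good to about 2 mm. The wrist camera is an equidistant fisheye: a pixel r from the principal point sees the ray r / f radians off the axis. A picture is of the moment at which its call begins: read the wrist's pose just before it. get_calibration takes no time and is no camera call; for the wrist camera it gives the pose at the moment of the call.
- order.hand_in(): hands the job in, once; it reports no verdict.
The state is a dict: "clock": time; "qpos": joint angles; "qd": joint speeds; "joint_efforts": joint torques, N m; "position": TCP position; "tool_rot": TCP orientation; "force": force on the tool from outside, world axes, zero at the start; "ft_torque": the same for the moment, N m; "grip_width": finger opening in m.
Only numpy, scipy, OpenCV 4.12 (cv2) and the standard library are available. Lean on these libraries where they do the work, as an engineer would, in place of code of your own. Each camera call takes 0.05 s, during which the arm holds its last target. There are 200 camera calls.

TASK

The drip tray's drain has to be closed: lift off the marker that lies across the tray and lay it flat on the free table top outside the tray (the right front part of the table is empty). Then take the blue cap by its knob, press it straight down over the white drain stub in the tray until it clicks, and keep pressing it home after the force drops. Do not let go: finish with the fingers still holding the knob and pushing the seated cap firmly down, and leave the other things on the table where they are.

Things in the scene. Friction and masses are not known exactly. Their poses are not given: they have to be found in the camera images.
- tray: open rectangular steel drip tray, fixed to the table; 150 mm along its x, 96 mm along its y, rim 38 mm above the table, walls 4 mm thick. Origin under its centre on the table, z up. A white drain stub stands in its middle.
- stub_top (a point): centre of the flat top of the white drain stub, 34 mm above the table, 4 mm below the tray's rim. The stub is 20 mm in diameter, its upper 4 mm tapered to 14 mm; four small spring-loaded beads stand out 4.7 mm from its side, centred 8 mm below its top.
- cap: loose blue plastic snap cap, 42 mm high, 40 g, standing upright on the table. Origin at the centre of its open lower end, z up. Round skirt 36 mm in outer diameter, 20 mm high; above it a round grip knob, 22 mm in diameter, from 20 to 42 mm. Inside the skirt's mouth runs a lip of 24 mm inner diameter.
- cap_seat (a point): centre of the cap's inner ceiling, on its axis 16.3 mm above its lower end; lies on stub_top when fully home. The lip meets the stub's beads with this point 11 mm above stub_top, needs about 7 to 15 N and snaps past them at 6 mm; the force drops and the beads even pull the cap down, until its ceiling sits on the stub.
- marker: loose felt marker, white barrel with black ends, 16 mm thick, 120 mm long along its own y, 18 g. At the start it lies on the tray's two long rims across the stub. Origin below its middle, on its underside; z up.
- tape_roll: roll of brown tape lying flat, 92 mm in diameter, 48 mm high; bystander. Origin under its centre.
- shaker: glass spice jar with black top and green label, 45 mm in diameter, 105 mm high, upright; bystander. Origin under its centre.
- nozzle_0: small steel piping nozzle standing on its wide end, 27 mm in diameter, 40 mm high; bystander. Origin under its centre.
There are look-alikes about, which are no part of the job. Leave any orange or pink look-alike of the marker alone.

How it is judged:
On the way, in this order (a step that is already met when the one before it is completed fails the run):
1. the marker is lifted off the tray in the fingers (contact force between the fingers and marker above 0.5 N and height (world z) of marker above 0.05 m), for 0.1 s.
2. the marker lies flat on the table outside the tray, let go (height (world z) of marker between -0.01 and 0.02 m and angle between marker's own y axis and vertical between 1.4 and 1.74 rad and horizontal distance between marker and stub_top above 0.05 m and contact force between the fingers and marker below 0.1 N and linear speed of marker below 0.03 m/s), for 0.2 s.
3. the cap is lifted in the fingers (contact force between the fingers and cap above 0.5 N and height (world z) of cap above 0.025 m), for 0.1 s.
4. the cap has snapped past the beads and sits on the stub (z of cap_seat in the frame of stub_top below 0.002 m and horizontal distance between cap_seat and stub_top below 0.004 m), for 0.1 s.
At the end, for the whole second after the job is handed in: The cap sits on the stub: its ceiling within 2 mm of the stub's top, within 4 mm of its axis and 0.12 rad of upright, at rest; the fingers still touch it (over 1 N) and it presses on the stub with more than 4 N throughout the last second. The marker lies flat on the table outside the tray (all of step 4 and z of cap_seat in the frame of stub_top above -0.003 m and angle between cap's own z axis and vertical below 0.12 rad and contact force between cap and tray above 4 N and contact force between the fingers and cap above 1 N and linear speed of cap below 0.02 m/s and height (world z) of marker between -0.01 and 0.02 m and angle between marker's own y axis and vertical between 1.4 and 1.74 rad and horizontal distance between marker and stub_top above 0.05 m); the arm keeps its last pose, push and grip.
It fails at once if the tape roll is displaced by more than 3 cm (distance of tape_roll from where it was at the start of the episode above 0.03 m).
It fails at once if the spice jar is displaced by more than 3 cm (distance of shaker from where it was at the start of the episode above 0.03 m).
It fails at once if the nozzle is displaced by more than 3 cm (distance of nozzle_0 from where it was at the start of the episode above 0.03 m).
It also fails if it takes over 54 s, if anything falls off the work surface, if the arm or the gripper's body presses on something with over 40 N, if the wrist force passes 120 N, or if a joint passes its speed limit or range.

## Working session

There is one attempt and no reset: what is moved stays moved. The work goes in short steps, Python scripts to look and compute and a shell command to move; the robot and the scene stay as the last step left them, time stands still between calls to the robot, and variables do not carry over. Pictures are saved under pics/ and viewed, about 8 in all and at most 12, crops included, and the job is handed in when it is done.

```bash
mkdir -p pics; ls
python3 - <<'E'
from plant import get_obs, viewer
import cv2, numpy as np
o=get_obs(); print({k:np.round(v,3).tolist() for k,v in o.items()})
for n in ("scene","top"):
    im=viewer.read_camera(n); cv2.imwrite(f"pics/{n}0.png",im[:,:,::-1])
    c=viewer.get_calibration(n); print(n,{k:np.round(v,4).tolist() if not isinstance(v,str) else v for k,v in c.items()})
E
```

```text
pics
{'clock': 0.0, 'qpos': [1.235, 0.399, 0.045, 1.538, -0.019, 1.207, -0.051], 'qd': [0.0, 0.0, 0.001, -0.0, 0.001, -0.0, -0.001], 'joint_efforts': [0.0, -47.512, 1.365, -25.422, 0.012, 0.01, 0.0], 'position': [0.152, -0.632, 0.404], 'tool_rot': [-0.001, 0.993, 0.118, -0.0], 'force': [0.379, 0.903, 0.091], 'ft_torque': [0.05, 0.037, -0.051], 'grip_width': 0.086}
scene {'camera_matrix': [[491.9719, 0.0, 320.3715], [0.0, 491.9719, 235.3908], [0.0, 0.0, 1.0]], 'T': [[-0.6507, 0.5088, -0.5637, 0.0695], [-0.7593, -0.4456, 0.4743, 0.5007], [-0.0098, 0.7366, 0.6763, 0.6709], [0.0, 0.0, 0.0, 1.0]]}
top {'camera_matrix': [[450.9511, 0.0, 318.665], [0.0, 450.9511, 250.2214], [0.0, 0.0, 1.0]], 'T': [[-0.0119, 0.9906, -0.1363, 0.468], [-0.9997, -0.015, -0.0217, 0.0624], [-0.0236, 0.136, 0.9904, 1.0218], [0.0, 0.0, 0.0, 1.0]]}
```

View pics/top0.png

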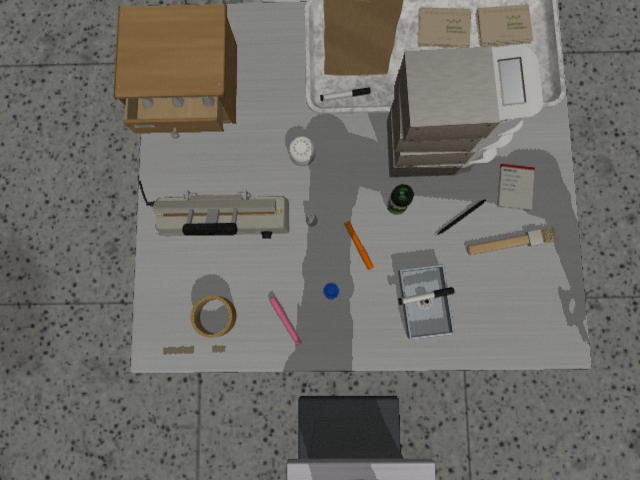

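View pics/scene0.png

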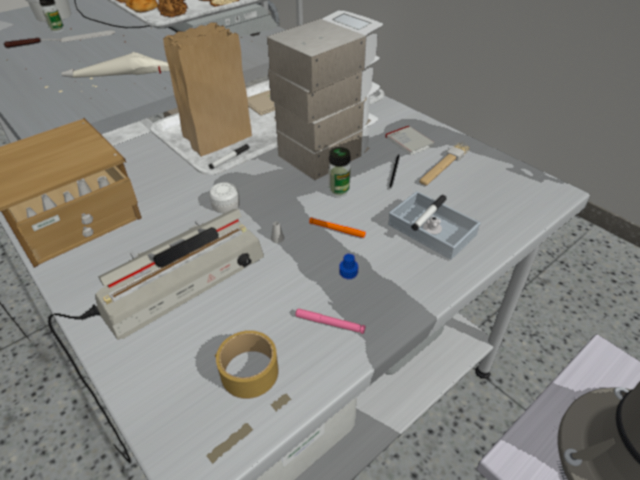

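The top view shows the blue cap at (331,290), the tray around (426,301) with the marker across it at (426,296), the orange look-alike at (358,245) and the pink one at (284,320). The scene view agrees: cap at (348,266), tray at (433,225). I'll zoom in to measure.

```bash
cat > h.py <<'E'
import numpy as np, cv2
from plant import get_obs, viewer
def ray(n,uv,c=None):
    c=c or viewer.get_calibration(n); K=np.array(c["camera_matrix"]); T=np.array(c["T"])
    uv=np.atleast_2d(np.asarray(uv,float)); x=(uv[:,0]-K[0,2])/K[0,0]; y=(uv[:,1]-K[1,2])/K[1,1]
    if n=="wrist":
        r=np.hypot(x,y)+1e-12; s=np.sin(r)/r; d=np.c_[x*s,-y*s,-np.cos(r)]
    else: d=np.c_[x,-y,-np.ones(len(x))]
    return T[:3,3], d@T[:3,:3].T
def plane(n,uv,z,c=None):
    p,d=ray(n,uv,c); return p+d*((z-p[2])/d[:,2])[:,None]
def tri(rays):
    A=np.zeros((3,3));b=np.zeros(3)
    for p,d in rays:
        d=d.ravel()/np.linalg.norm(d); M=np.eye(3)-np.outer(d,d); A+=M;b+=M@p
    return np.linalg.solve(A,b)
def proj(n,P,c=None):
    c=c or viewer.get_calibration(n); K=np.array(c["camera_matrix"]); T=np.array(c["T"])
    q=(np.atleast_2d(P)-T[:3,3])@T[:3,:3]; v=np.c_[q[:,0],-q[:,1],-q[:,2]]
    if n=="wrist":
        r=np.hypot(v[:,0],v[:,1])+1e-12; th=np.arctan2(r,v[:,2]); m=v[:,:2]/r[:,None]*th[:,None]
    else: m=v[:,:2]/v[:,2:]
    return m*[K[0,0],K[1,1]]+[K[0,2],K[1,2]]
E
python3 - <<'E'
from h import *
t=cv2.imread("pics/top0.png");s=cv2.imread("pics/scene0.png")
def blue(im):
    h=cv2.cvtColor(im,cv2.COLOR_BGR2HSV); m=cv2.inRange(h,(105,150,40),(130,255,255))
    n,l,st,c=cv2.connectedComponentsWithStats(m); i=1+np.argmax(st[1:,4]); print(st[i],c[i]); return c[i]
a=blue(t);b=blue(s)
P=tri([ray("top",a),ray("scene",b)]); print("cap tri",P, plane("top",a,.025),plane("scene",b,.02))
A=cv2.resize(t[255:345,390:465],None,fx=5,fy=5,interpolation=cv2.INTER_CUBIC)
B=cv2.resize(s[185:265,380:485],None,fx=4,fy=4,interpolation=cv2.INTER_CUBIC)
o=np.zeros((450,800,3),np.uint8);o[:450,:375]=A;o[:320,378:798]=B
cv2.imwrite("pics/crop.png",o)
E
```

```text
[324 283  15  16 185] [330.88108108 290.54054054]
[340 254  18  25 339] [348.33333333 266.71091445]
cap tri [0.51579533 0.05865142 0.01712506] [[0.5151732  0.05844706 0.025     ]] [[0.5140885  0.06082266 0.02      ]]
```

View pics/crop.png

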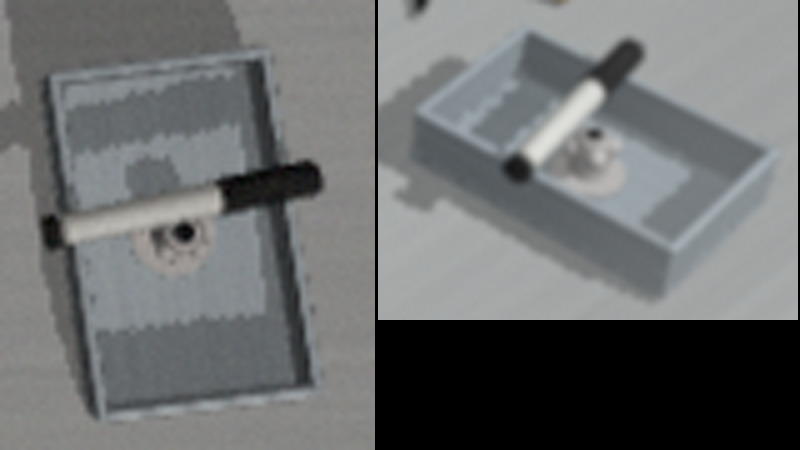

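The crop shows the tray rim corners at about (50,75), (268,52), (318,388), (100,417) and the marker from (42,233) to (322,180), with the stub just below it at (180,235).

Run:
```python
from h import *
f=lambda L,k,o:(np.array(L,float)+.5)/k-.5+o
c=f([(50,75),(268,52),(318,388),(100,417)],5,[390,255])
W=plane("top",c,.038); print(W.round(4)); print("tray c",W.mean(0),[np.linalg.norm(W[i]-W[(i+1)%4]).round(4) for i in range(4)])
l=(W[0]+W[1]-W[2]-W[3]); print("yaw long",np.degrees(np.arctan2(l[1],l[0])))
s=f([(416-378,112),(528-378,30),(776-378,152),(668-378,247)],4,[380,185])
V=plane("scene",s,.038); print("scene",V.round(4),V.mean(0),[np.linalg.norm(V[i]-V[(i+1)%4]).round(4) for i in range(4)])
m=plane("top",f([(42,233),(322,180)],5,[390,255]),.046); print("marker",m,m.mean(0),np.linalg.norm(m[0]-m[1]),np.degrees(np.arctan2(*(m[0]-m[1])[1::-1])))
m=plane("scene",f([(518-378,170),(632-378,48)],4,[380,185]),.046); print("marker sc",m,m.mean(0),np.linalg.norm(m[0]-m[1]))
st=plane("top",f([(184,232)],5,[390,255]),.034);print("stub top?",st, plane("scene",f([(596-378,132)],4,[380,185]),.034))
o=get_obs();print(o['position'])
cw=viewer.get_calibration("wrist");print(cw["camera_matrix"],np.array(cw["T"]).round(4))
from scipy.spatial.transform import Rotation as R
q=o['tool_rot'];print(R.from_quat([*q[1:],q[0]]).as_matrix().round(3))
cv2.imwrite("pics/w0.png",viewer.read_camera("wrist")[:,:,::-1])
```

```text
[[ 0.5581 -0.092   0.038 ]
 [ 0.5668 -0.1869  0.038 ]
 [ 0.4225 -0.2011  0.038 ]
 [ 0.4113 -0.1079  0.038 ]]
tray c [ 0.4897025  -0.14698036  0.038     ] [np.float64(0.0954), np.float64(0.145), np.float64(0.0938), np.float64(0.1477)]
yaw long 5.895258810467565
scene [[ 0.5576 -0.0904  0.038 ]
 [ 0.5652 -0.1831  0.038 ]
 [ 0.4212 -0.1998  0.038 ]
 [ 0.4136 -0.107   0.038 ]] [ 0.48940705 -0.14508957  0.038     ] [np.float64(0.0931), np.float64(0.145), np.float64(0.0931), np.float64(0.1449)]
marker [[ 0.48953549 -0.08485126  0.046     ]
 [ 0.51061301 -0.20520134  0.046     ]] [ 0.50007425 -0.1450263   0.046     ] 0.1221818461313327 99.9337521349319
marker sc [[ 0.48960551 -0.08803904  0.046     ]
 [ 0.51393124 -0.20290557  0.046     ]] [ 0.50176838 -0.1454723   0.046     ] 0.11741406353511764
stub top? [[ 0.48946491 -0.14794574  0.034     ]] [[ 0.49115849 -0.14988124  0.034     ]]
[ 0.15242601 -0.63159955  0.40378949]
[[371.64829954   0.         318.12665635]
 [  0.         371.64829954 241.5675773 ]
 [  0.           0.           1.        ]] [[ 0.2349  0.9209  0.3112  0.233 ]
 [-0.972   0.2231  0.0737 -0.6118]
 [-0.0016 -0.3198  0.9475  0.3727]
 [ 0.      0.      0.      1.    ]]
[[ 0.972  0.235 -0.001]
 [ 0.235 -0.972  0.002]
 [-0.    -0.002 -1.   ]]
```

Both views agree: stub at (0.490, -0.146), marker centre at (0.501, -0.145) with its axis at about 101°, cap at (0.515, 0.059). The measured sizes match too (0.145 × 0.094 m tray rim, 0.12 m marker). Next I move above the marker and then turn.

```bash
cat >> h.py <<'E'
from scipy.spatial.transform import Rotation as R
def go(x,y,z,jaw=None):
    o=get_obs(); q=o['tool_rot']; M=R.from_quat([*q[1:],q[0]]).as_matrix()
    d=M.T@(np.array([x,y,z])-o['position'])*1000
    a=np.degrees(np.arctan2(M[1,1],M[0,1]))
    down=R.from_matrix(M).inv()
    if jaw is not None:
        t=np.radians(jaw); t=min((t,t+np.pi),key=lambda t:abs((t-np.radians(a)+np.pi)%(2*np.pi)-np.pi))
        yv=np.array([np.cos(t),np.sin(t),0]); zv=np.array([0,0,-1.]); G=np.c_[np.cross(yv,zv),yv,zv]
        print("rotvec deg",np.degrees(R.from_matrix(M.T@G).as_rotvec()).round(2))
    print("t",round(float(o['clock']),2),"pos",np.round(o['position'],4),"jaw",round(a,1),"shift mm",d.round(1),"F",np.round(o['force'],1),"grip",round(float(o['grip_width']),4),"q",np.round(o['qpos'],2))
E
python3 -m crank '[{"dx":30,"dy":-26},{"dx":30,"dy":-26},{"dx":30,"dy":-26},{"dx":30,"dy":-26},{"dx":30,"dy":-26},{"dx":30,"dy":-26},{"dx":30,"dy":-26},{"dx":30,"dy":-26},{"dx":30,"dy":-26},{"dx":30,"dy":-26}]' -1 40
python3 -m crank '[{"dx":30,"dy":-26},{"dx":30,"dy":-26},{"dx":30,"dy":-26},{"dx":30,"dy":-26},{"dx":30,"dy":-26,"rz":-8},{"rz":-8},{"rz":-8},{"rz":-8},{"rz":-8},{"rz":-8}]'
python3 -m crank '[{"rz":-8},{"rz":-8},{"rz":-8},{"rz":-8},{"rz":-7},{}]'
python3 -c "
from h import *
go(.501,-.145,.213,11)"
```

```text
rotvec deg [-7.000e-02 -6.000e-02 -8.743e+01]
t 0.15 pos [ 0.1525 -0.6316  0.4039] jaw -76.4 shift mm [ 453.  -391.   191.4] F [ 0.7 -0.7 -0.4] grip 0.0855 q [ 1.24  0.4   0.05  1.54 -0.02  1.21 -0.05]$[0]: bad value
$[0]: bad value
$[0]: bad value
```

```bash
python3 -m crank '[{"dx":30,"dy":-26,"dz":0,"rx":0,"ry":0,"rz":0},{"dx":30,"dy":-26,"dz":0,"rx":0,"ry":0,"rz":0},{"dx":30,"dy":-26,"dz":0,"rx":0,"ry":0,"rz":0},{"dx":30,"dy":-26,"dz":0,"rx":0,"ry":0,"rz":0},{"dx":30,"dy":-26,"dz":0,"rx":0,"ry":0,"rz":0},{"dx":30,"dy":-26,"dz":0,"rx":0,"ry":0,"rz":0},{"dx":30,"dy":-26,"dz":0,"rx":0,"ry":0,"rz":0},{"dx":30,"dy":-26,"dz":0,"rx":0,"ry":0,"rz":0},{"dx":30,"dy":-26,"dz":0,"rx":0,"ry":0,"rz":0},{"dx":30,"dy":-26,"dz":0,"rx":0,"ry":0,"rz":0}]' -1 40
python3 -c "
from h import *
go(.501,-.145,.213,11)"
```

```text
clock: 1.15
position: [0.3837, -0.3072, 0.4046]
tool_rot: [0.0, 0.993, 0.118, -0.0]
force: [0.9, -0.3, -0.2]
grip_width: 0.0858
rotvec deg [ 0.000e+00  1.000e-02 -8.743e+01]
t 1.15 pos [ 0.3837 -0.3072  0.4046] jaw -76.4 shift mm [ 152.1 -130.2  191.6] F [ 0.9 -0.3 -0.2] grip 0.0858 q [ 0.76  0.12 -0.19  1.9   0.03  1.12 -0.77]
```

```bash
python3 -m crank '[{"dx":30,"dy":-26,"dz":0,"rx":0,"ry":0,"rz":0},{"dx":30,"dy":-26,"dz":0,"rx":0,"ry":0,"rz":0},{"dx":30,"dy":-26,"dz":0,"rx":0,"ry":0,"rz":0},{"dx":30,"dy":-26,"dz":0,"rx":0,"ry":0,"rz":0},{"dx":32,"dy":-26,"dz":0,"rx":0,"ry":0,"rz":-8},{"dx":0,"dy":0,"dz":20,"rx":0,"ry":0,"rz":-8},{"dx":0,"dy":0,"dz":20,"rx":0,"ry":0,"rz":-8},{"dx":0,"dy":0,"dz":20,"rx":0,"ry":0,"rz":-8},{"dx":0,"dy":0,"dz":20,"rx":0,"ry":0,"rz":-8},{"dx":0,"dy":0,"dz":20,"rx":0,"ry":0,"rz":-8}]'
python3 -m crank '[{"dx":0,"dy":0,"dz":0,"rx":0,"ry":0,"rz":-8},{"dx":0,"dy":0,"dz":0,"rx":0,"ry":0,"rz":-8},{"dx":0,"dy":0,"dz":0,"rx":0,"ry":0,"rz":-8},{"dx":0,"dy":0,"dz":0,"rx":0,"ry":0,"rz":-8},{"dx":0,"dy":0,"dz":0,"rx":0,"ry":0,"rz":-7.5},{"dx":0,"dy":0,"dz":0,"rx":0,"ry":0,"rz":0}]'
python3 -c "
from h import *
go(.501,-.145,.213,11)
c=viewer.get_calibration('wrist')
cv2.imwrite('pics/w1.png',viewer.read_camera('wrist')[:,:,::-1])
print(proj('wrist',[[.501,-.145,.054],[.4897,-.146,.034],[.5158,.0587,.042]],c).round(0))"
```

```text
clock: 2.15
position: [0.5002, -0.1467, 0.3037]
tool_rot: [-0.0, 0.858, 0.514, -0.0]
force: [-0.1, 0.1, 0.4]
grip_width: 0.0853
clock: 2.75
position: [0.5002, -0.1468, 0.3044]
tool_rot: [-0.0, 0.636, 0.772, -0.0]
force: [0.2, 0.8, -0.1]
grip_width: 0.0854
rotvec deg [-0.02 -0.02  0.04]
t 2.75 pos [ 0.5002 -0.1468  0.3044] jaw 11.0 shift mm [ 1.6  1.2 91.4] F [ 0.2  0.8 -0.1] grip 0.0854 q [ 0.68  0.31 -0.57  1.94  0.21  0.94  0.21]
[[319. 252.]
 [302. 240.]
 [403. -48.]]
```

View pics/w1.png

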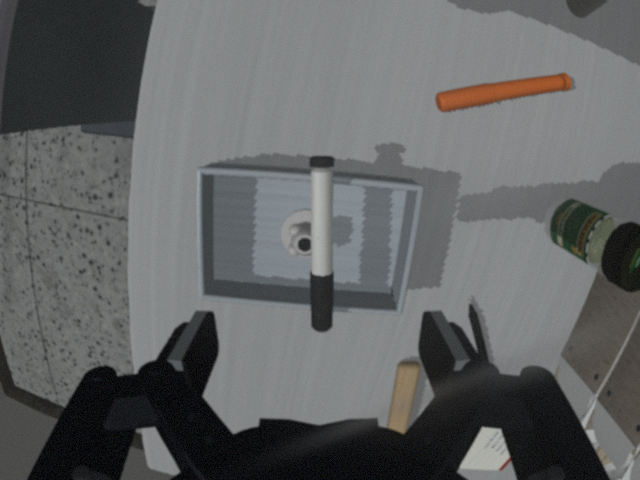

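The wrist view shows the marker lined up with the jaws (x≈321, from row 158 to 329) and the stub top at (304,243), where it was predicted. I descend and grip.

```bash
python3 -m crank '[{"dx":1.6,"dy":1.2,"dz":20,"rx":0,"ry":0,"rz":0},{"dx":0,"dy":0,"dz":20,"rx":0,"ry":0,"rz":0},{"dx":0,"dy":0,"dz":20,"rx":0,"ry":0,"rz":0},{"dx":0,"dy":0,"dz":20,"rx":0,"ry":0,"rz":0},{"dx":0,"dy":0,"dz":11,"rx":0,"ry":0,"rz":0},{"dx":0,"dy":0,"dz":0,"rx":0,"ry":0,"rz":0}]'
python3 -m crank '[{"dx":0,"dy":0,"dz":0,"rx":0,"ry":0,"rz":0},{"dx":0,"dy":0,"dz":0,"rx":0,"ry":0,"rz":0},{"dx":0,"dy":0,"dz":0,"rx":0,"ry":0,"rz":0},{"dx":0,"dy":0,"dz":0,"rx":0,"ry":0,"rz":0},{"dx":0,"dy":0,"dz":0,"rx":0,"ry":0,"rz":0},{"dx":0,"dy":0,"dz":0,"rx":0,"ry":0,"rz":0},{"dx":0,"dy":0,"dz":0,"rx":0,"ry":0,"rz":0},{"dx":0,"dy":0,"dz":0,"rx":0,"ry":0,"rz":0},{"dx":0,"dy":0,"dz":0,"rx":0,"ry":0,"rz":0},{"dx":0,"dy":0,"dz":0,"rx":0,"ry":0,"rz":0}]' 1 40
python3 -c "
from h import *
go(.50,-.34,.30,11)"
```

```text
clock: 3.4
position: [0.5005, -0.1448, 0.2123]
tool_rot: [-0.001, 0.636, 0.772, -0.001]
force: [-0.2, 0.8, 0.5]
grip_width: 0.0855
clock: 4.4
position: [0.5016, -0.145, 0.2143]
tool_rot: [0.0, 0.636, 0.772, 0.0]
force: [-1.1, 0.5, 6.7]
grip_width: 0.0136
rotvec deg [0.03 0.04 0.06]
t 4.4 pos [ 0.5016 -0.145   0.2143] jaw 11.1 shift mm [-191.2  -38.9  -85.6] F [-1.1  0.5  6.7] grip 0.0136 q [ 0.62  0.45 -0.52  2.01  0.31  0.77  0.11]
```

Grip width is 13.6 mm on a 16 mm barrel, with 6.7 N upward. The tips may have it above its middle, so I look before lifting.

```bash
python3 -c "
from h import *
im=viewer.read_camera('wrist')[:,:,::-1]
cv2.imwrite('pics/w2.png',cv2.resize(im[200:400,180:460],None,fx=2.8,fy=2.8,interpolation=cv2.INTER_CUBIC))"
```

```text
(no output)
```

View pics/w2.png

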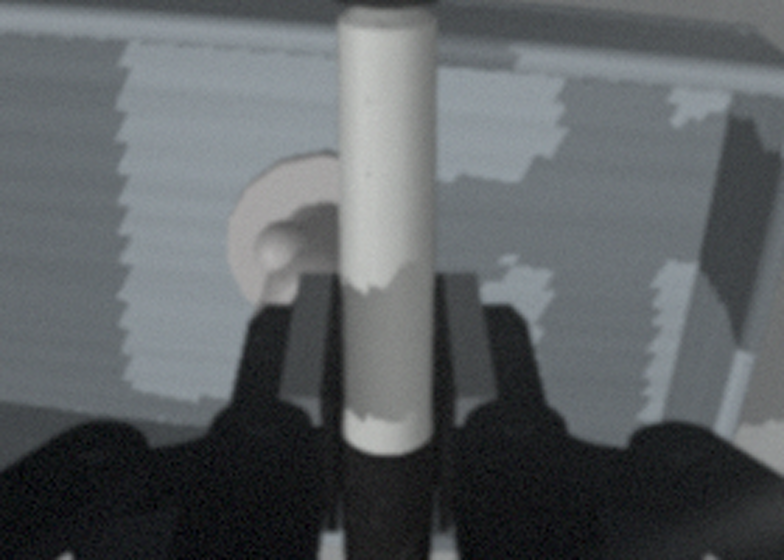

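The pads straddle the barrel properly, with the fingers on both sides of it. I lift a little and check that it holds.

```bash
python3 -m crank '[{"dx":0,"dy":0,"dz":-5,"rx":0,"ry":0,"rz":0},{"dx":0,"dy":0,"dz":-10,"rx":0,"ry":0,"rz":0},{"dx":0,"dy":0,"dz":-15,"rx":0,"ry":0,"rz":0},{"dx":0,"dy":0,"dz":-20,"rx":0,"ry":0,"rz":0},{"dx":0,"dy":0,"dz":-20,"rx":0,"ry":0,"rz":0},{"dx":0,"dy":0,"dz":0,"rx":0,"ry":0,"rz":0}]'
python3 -c "
from h import *
go(.50,-.34,.26,11)
im=viewer.read_camera('wrist')[:,:,::-1]
s=viewer.read_camera('scene')[:,:,::-1]
o=np.zeros((560,800,3),np.uint8);o[:280,:400]=cv2.resize(im[130:410,120:520],(400,280));o[280:,:400]=cv2.resize(s[150:290,350:550],(400,280));
cv2.imwrite('pics/w3.png',o[:,:400])"
```

```text
clock: 5.05
position: [0.5027, -0.1449, 0.2873]
tool_rot: [0.003, 0.636, 0.772, 0.001]
force: [0.6, 0.1, -0.4]
grip_width: 0.0132
rotvec deg [0.34 0.2  0.06]
t 5.05 pos [ 0.5027 -0.1449  0.2873] jaw 11.1 shift mm [-190.8  -40.2   27.7] F [ 0.6  0.1 -0.4] grip 0.0132 q [ 0.67  0.34 -0.56  1.95  0.23  0.9   0.18]
```

View pics/w3.png

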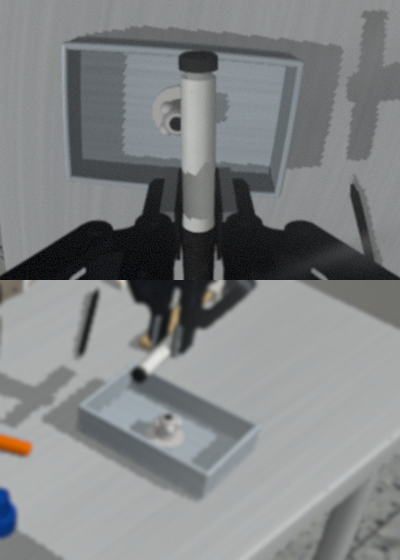

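The marker is held clear of the tray. I carry it to the right front.

```bash
python3 -m crank '[{"dx":-27,"dy":-5.5,"dz":0,"rx":0,"ry":0,"rz":0},{"dx":-27,"dy":-5.5,"dz":0,"rx":0,"ry":0,"rz":0},{"dx":-27,"dy":-5.5,"dz":0,"rx":0,"ry":0,"rz":0},{"dx":-27,"dy":-6,"dz":0,"rx":0,"ry":0,"rz":0},{"dx":-27,"dy":-6,"dz":0,"rx":0,"ry":0,"rz":0},{"dx":-28,"dy":-6,"dz":0,"rx":0,"ry":0,"rz":0},{"dx":-28,"dy":-6,"dz":20,"rx":0,"ry":0,"rz":0},{"dx":0,"dy":0,"dz":30,"rx":0,"ry":0,"rz":0},{"dx":0,"dy":0,"dz":30,"rx":0,"ry":0,"rz":0},{"dx":0,"dy":0,"dz":15,"rx":0,"ry":0,"rz":0}]'
python3 -m crank '[{"dx":0,"dy":0,"dz":4,"rx":0,"ry":0,"rz":0},{"dx":0,"dy":0,"dz":4,"rx":0,"ry":0,"rz":0},{"dx":0,"dy":0,"dz":0,"rx":0,"ry":0,"rz":0}]'
python3 -c "
from h import *
go(.50,-.34,.176,11)"
```

```text
clock: 6.15
position: [0.4965, -0.3396, 0.185]
tool_rot: [-0.003, 0.636, 0.772, -0.0]
force: [-0.2, 0.9, -0.7]
grip_width: 0.0134
clock: 6.45
position: [0.4987, -0.3401, 0.1814]
tool_rot: [0.001, 0.635, 0.772, 0.0]
force: [0.3, 0.5, 0.5]
grip_width: 0.0132
rotvec deg [0.05 0.05 0.09]
t 6.45 pos [ 0.4987 -0.3401  0.1814] jaw 11.1 shift mm [-0.1  1.3  5.4] F [0.3 0.5 0.5] grip 0.0132 q [ 0.85  0.6  -0.43  1.83  0.34  0.79  0.44]
```

```bash
python3 -m crank '[{"dx":0,"dy":0,"dz":2,"rx":0,"ry":0,"rz":0},{"dx":0,"dy":0,"dz":2,"rx":0,"ry":0,"rz":0},{"dx":0,"dy":0,"dz":0,"rx":0,"ry":0,"rz":0}]'
python3 -m crank '[{"dx":0,"dy":0,"dz":1.5,"rx":0,"ry":0,"rz":0},{"dx":0,"dy":0,"dz":0,"rx":0,"ry":0,"rz":0}]'
python3 -c "
from h import *
im=viewer.read_camera('wrist')[:,:,::-1];cv2.imwrite('pics/w4.png',im)"
```

```text
clock: 6.75
position: [0.4982, -0.3402, 0.1771]
tool_rot: [0.0, 0.636, 0.772, -0.0]
force: [-0.8, 0.6, 0.9]
grip_width: 0.0132
clock: 6.95
position: [0.4985, -0.3402, 0.1763]
tool_rot: [0.0, 0.636, 0.772, -0.0]
force: [-1.9, 1.7, 5.3]
grip_width: 0.0137
```

Contact at 5 N. I open the fingers and retreat.

```bash
python3 -m crank '[{"dx":0,"dy":0,"dz":0,"rx":0,"ry":0,"rz":0},{"dx":0,"dy":0,"dz":0,"rx":0,"ry":0,"rz":0},{"dx":0,"dy":0,"dz":0,"rx":0,"ry":0,"rz":0},{"dx":0,"dy":0,"dz":0,"rx":0,"ry":0,"rz":0},{"dx":0,"dy":0,"dz":-10,"rx":0,"ry":0,"rz":0},{"dx":0,"dy":0,"dz":-20,"rx":0,"ry":0,"rz":0},{"dx":0,"dy":0,"dz":-30,"rx":0,"ry":0,"rz":0},{"dx":0,"dy":0,"dz":-40,"rx":0,"ry":0,"rz":0},{"dx":0,"dy":0,"dz":-30,"rx":0,"ry":0,"rz":0}]' -1
python3 -c "
from h import *
go(.49,-.146,.32,11)
t=viewer.read_camera('top')[:,:,::-1];s=viewer.read_camera('scene')[:,:,::-1]
cv2.imwrite('pics/top1.png',t);cv2.imwrite('pics/scene1.png',s)
o=np.zeros((420,800,3),np.uint8);o[:,:400]=cv2.resize(t[230:370,310:580],(400,207)) if 0 else cv2.copyMakeBorder(cv2.resize(t[230:370,310:580],(400,207)),0,213,0,0,0)
o[:300,400:]=cv2.resize(s[130:310,340:580],(400,300));cv2.imwrite('pics/c5.png',o)"
```

```text
clock: 7.9
position: [0.4986, -0.3401, 0.3082]
tool_rot: [0.001, 0.635, 0.772, 0.0]
force: [-0.1, -0.4, -0.3]
grip_width: 0.0855
rotvec deg [0.11 0.1  0.09]
t 7.9 pos [ 0.4986 -0.3401  0.3082] jaw 11.1 shift mm [192.1  28.9 -12.1] F [-0.1 -0.4 -0.3] grip 0.0855 q [ 0.91  0.44 -0.49  1.75  0.24  1.01  0.52]
```

View pics/c5.png

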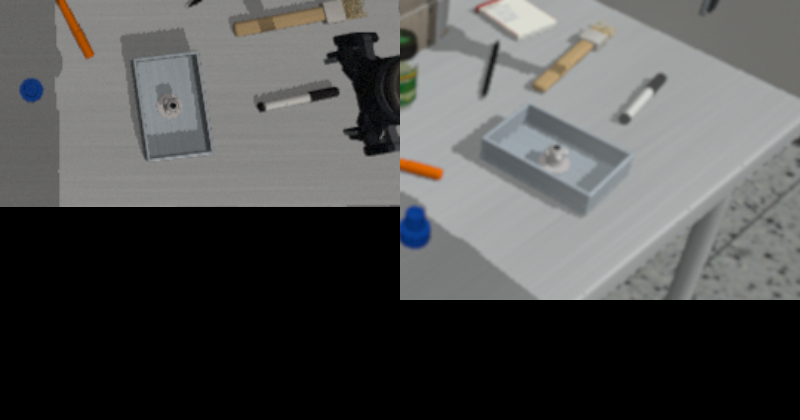

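The marker lies flat right of the tray, and the stub is now clear. I move above it for an exact wrist measurement on the way to the cap.

```bash
python3 -m crank '[{"dx":32,"dy":5,"dz":-2,"rx":0,"ry":0,"rz":0},{"dx":32,"dy":5,"dz":-2,"rx":0,"ry":0,"rz":0},{"dx":32,"dy":5,"dz":-2,"rx":0,"ry":0,"rz":0},{"dx":32,"dy":5,"dz":-2,"rx":0,"ry":0,"rz":0},{"dx":32,"dy":5,"dz":-2,"rx":0,"ry":0,"rz":0},{"dx":32,"dy":4,"dz":-2,"rx":0,"ry":0,"rz":0},{"dx":0,"dy":0,"dz":0,"rx":0,"ry":0,"rz":0},{"dx":0,"dy":0,"dz":0,"rx":0,"ry":0,"rz":0}]'
python3 -c "
from h import *
c=viewer.get_calibration('wrist');im=viewer.read_camera('wrist')[:,:,::-1];cv2.imwrite('pics/w6.png',im)
np.savez('w6.npz',K=c['camera_matrix'],T=c['T'])
go(.5155,.059,.25,11)
u=proj('wrist',[[.4897,-.146,.034]],c)[0];print(u)
a,b=(int(u[0])-40,int(u[1])-40);print('crop origin',a,b)
A=cv2.resize(im[b:b+80,a:a+80],None,fx=5,fy=5,interpolation=cv2.INTER_CUBIC)
t=cv2.imread('pics/top1.png');B=cv2.resize(t[280:320,405:445],None,fx=10,fy=10,interpolation=cv2.INTER_CUBIC)
cv2.imwrite('pics/c6.png',np.hstack([A,B]))"
```

```text
clock: 8.8
position: [0.4896, -0.1456, 0.3172]
tool_rot: [0.0, 0.635, 0.773, -0.0]
force: [0.4, -1.0, -0.9]
grip_width: 0.0853
rotvec deg [-0.03  0.03  0.06]
t 8.85 pos [ 0.4896 -0.1467  0.317 ] jaw 11.1 shift mm [196.9  64.9  66.9] F [-0.3 -0.1 -0.2] grip 0.0853 q [ 0.71  0.28 -0.58  1.95  0.19  0.96  0.23]
[317.44202495 238.64431217]
crop origin 277 198
```

View pics/c6.png

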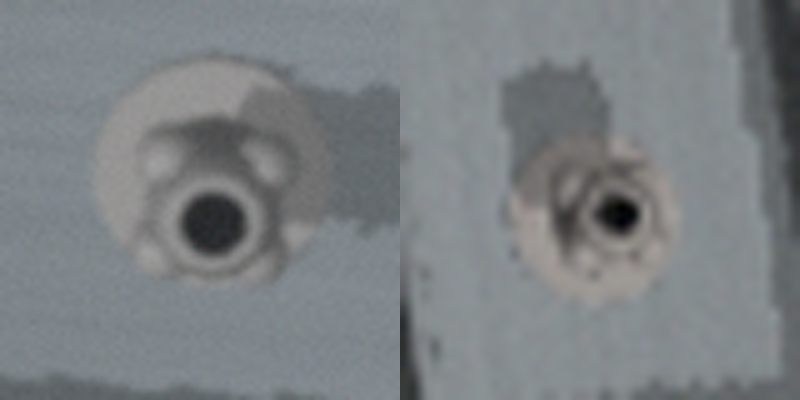

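The bore of the stub's top is at (214,223) in the wrist crop and (217,214) in the top crop. I turn those into points and move above the cap.

```bash
python3 -c "
from h import *
f=lambda L,k,o:(np.array(L,float)+.5)/k-.5+o
z=np.load('w6.npz');c=dict(camera_matrix=z['K'],T=z['T'])
a=f([(214,223)],5,[277,198]);b=f([(217,214)],10,[405,280])
print(plane('wrist',a,.034,c),plane('top',b,.034),'tri',tri([ray('wrist',a,c),ray('top',b)]))"
python3 -m crank '[{"dx":28,"dy":9,"dz":0,"rx":0,"ry":0,"rz":0},{"dx":28,"dy":9,"dz":0,"rx":0,"ry":0,"rz":0},{"dx":28,"dy":9,"dz":0,"rx":0,"ry":0,"rz":0},{"dx":28,"dy":9,"dz":0,"rx":0,"ry":0,"rz":0},{"dx":28,"dy":9,"dz":0,"rx":0,"ry":0,"rz":0},{"dx":28,"dy":10,"dz":0,"rx":0,"ry":0,"rz":0},{"dx":29,"dy":10,"dz":0,"rx":0,"ry":0,"rz":0},{"dx":0,"dy":0,"dz":0,"rx":0,"ry":0,"rz":0},{"dx":0,"dy":0,"dz":0,"rx":0,"ry":0,"rz":0}]'
python3 -c "
from h import *
c=viewer.get_calibration('wrist');im=viewer.read_camera('wrist')[:,:,::-1];cv2.imwrite('pics/w7.png',im)
go(.5155,.059,.25,11)
u=proj('wrist',[[.5155,.059,.042]],c)[0]
h=cv2.cvtColor(im,cv2.COLOR_BGR2HSV); m=cv2.inRange(h,(105,150,30),(130,255,255))
n,l,st,ce=cv2.connectedComponentsWithStats(m); i=1+np.argmax(st[1:,4]); print('proj',u,st[i],ce[i])
a,b=(int(u[0])-40,int(u[1])-40);print('crop',a,b);np.savez('w7.npz',K=c['camera_matrix'],T=c['T'])
cv2.imwrite('pics/c7.png',np.hstack([cv2.resize(im[b:b+80,a:a+80],None,fx=5,fy=5,interpolation=cv2.INTER_CUBIC),cv2.resize(im[180:480,120:520],(400,400))]))"
```

```text
[[ 0.49159612 -0.14836101  0.034     ]] [[ 0.48957654 -0.14762737  0.034     ]] tri [ 0.49007265 -0.14494829  0.04515398]
clock: 9.75
position: [0.5161, 0.0589, 0.3168]
tool_rot: [-0.0, 0.636, 0.772, -0.0]
force: [0.4, 0.0, 0.2]
grip_width: 0.0853
rotvec deg [-0.06  0.05 -0.05]
t 9.8 pos [0.516  0.058  0.3167] jaw 10.9 shift mm [ 1.1 -0.2 66.7] F [ 0.6 -1.1  0.1] grip 0.0849 q [ 0.38  0.31 -0.68  1.93  0.24  0.98 -0.22]
proj [316.68624447 241.51723359] [ 297  209   44   47 1295] [318.26023166 233.21776062]
crop 276 201
```

View pics/c7.png

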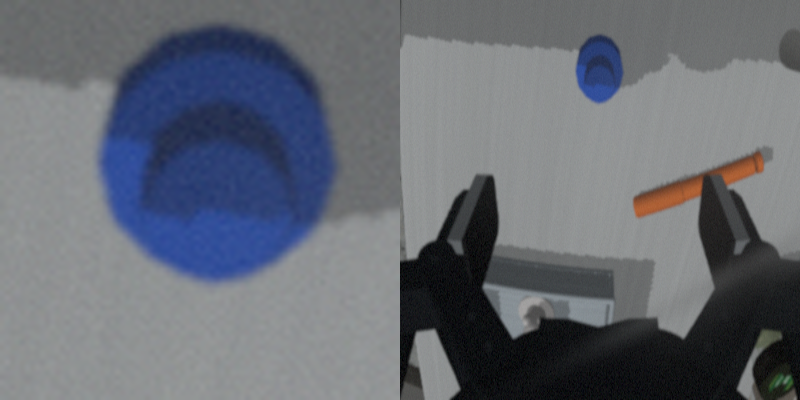

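The wrist crop shows the knob top centred at about (219,211) and the skirt's top edge at about (217,160).

```bash
python3 -c "
from h import *
f=lambda L,k,o:(np.array(L,float)+.5)/k-.5+o
z=np.load('w7.npz');c=dict(camera_matrix=z['K'],T=z['T'])
a=f([(219,211)],5,[276,201]);b=f([(217,160)],5,[276,201])
print('knob',plane('wrist',a,.042,c),'skirt',plane('wrist',b,.02,c))
# expected outline at candidate: skirt bottom ring/top ring/knob ring extents
t=np.linspace(0,2*np.pi,60)
for xy in [(.5155,.059),(.517,.0575)]:
  P=np.vstack([np.c_[xy[0]+r*np.cos(t),xy[1]+r*np.sin(t),0*t+h] for r,h in [(.018,0),(.018,.02),(.011,.042)]])
  for n,cc in (('wrist',c),('top',None),('scene',None)):
    u=proj(n,P,cc); print(xy,n,u.min(0).round(1),(u.max(0)-u.min(0)).round(1))
"
```

```text
knob [[0.51752573 0.0584385  0.042     ]] skirt [[0.51720901 0.05891924 0.02      ]]
(0.5155, 0.059) wrist [292.8 202.7] [48.  53.6]
(0.5155, 0.059) top [322.5 282.4] [16.3 16.6]
(0.5155, 0.059) scene [338.5 253. ] [19.8 27.5]
(0.517, 0.0575) wrist [294.4 204.9] [47.9 53.8]
(0.517, 0.0575) top [323.2 281.7] [16.3 16.6]
(0.517, 0.0575) scene [338.6 252.2] [19.8 27.4]
```

```bash
python3 -m crank '[{"dx":0.4,"dy":1,"dz":20,"rx":0,"ry":0,"rz":0},{"dx":0,"dy":0,"dz":25,"rx":0,"ry":0,"rz":0},{"dx":0,"dy":0,"dz":25,"rx":0,"ry":0,"rz":0},{"dx":0,"dy":0,"dz":25,"rx":0,"ry":0,"rz":0},{"dx":0,"dy":0,"dz":20,"rx":0,"ry":0,"rz":0},{"dx":0,"dy":0,"dz":7.5,"rx":0,"ry":0,"rz":0},{"dx":0,"dy":0,"dz":0,"rx":0,"ry":0,"rz":0}]'
python3 -c "
from h import *
go(.517,.0586,.1945,11)"
python3 -m crank '[{"dx":0,"dy":0,"dz":0,"rx":0,"ry":0,"rz":0},{"dx":0,"dy":0,"dz":0,"rx":0,"ry":0,"rz":0},{"dx":0,"dy":0,"dz":0,"rx":0,"ry":0,"rz":0},{"dx":0,"dy":0,"dz":0,"rx":0,"ry":0,"rz":0},{"dx":0,"dy":0,"dz":0,"rx":0,"ry":0,"rz":0},{"dx":0,"dy":0,"dz":0,"rx":0,"ry":0,"rz":0},{"dx":0,"dy":0,"dz":0,"rx":0,"ry":0,"rz":0},{"dx":0,"dy":0,"dz":0,"rx":0,"ry":0,"rz":0},{"dx":0,"dy":0,"dz":0,"rx":0,"ry":0,"rz":0}]' 1 70
python3 -c "
from h import *
go(.517,.0586,.1945,11)"
```

```text
clock: 10.5
position: [0.5164, 0.0587, 0.1937]
tool_rot: [-0.001, 0.636, 0.771, -0.001]
force: [-0.3, -0.2, 0.4]
grip_width: 0.0854
rotvec deg [-0.14  0.03 -0.06]
t 10.5 pos [0.5164 0.0587 0.1937] jaw 10.9 shift mm [-0.2  0.6 -0.8] F [-0.3 -0.2  0.4] grip 0.0854 q [ 0.29  0.49 -0.59  2.02  0.4   0.75 -0.36]
clock: 11.4
position: [0.5171, 0.0604, 0.1954]
tool_rot: [0.001, 0.636, 0.772, 0.0]
force: [-1.4, -0.2, 6.6]
grip_width: 0.0197
rotvec deg [0.07 0.03 0.08]
t 11.4 pos [0.5171 0.0604 0.1954] jaw 11.1 shift mm [-1.8 -0.4  0.9] F [-1.4 -0.2  6.6] grip 0.0197 q [ 0.29  0.49 -0.6   2.02  0.4   0.75 -0.36]
```

The cap is gripped: the width reads about 2 mm low, as it did with the marker. I lift it and carry it over the stub.

```bash
python3 -m crank '[{"dx":0,"dy":0,"dz":-5,"rx":0,"ry":0,"rz":0},{"dx":0,"dy":0,"dz":-15,"rx":0,"ry":0,"rz":0},{"dx":0,"dy":0,"dz":-25,"rx":0,"ry":0,"rz":0},{"dx":0,"dy":0,"dz":-25,"rx":0,"ry":0,"rz":0},{"dx":0,"dy":0,"dz":-10,"rx":0,"ry":0,"rz":0},{"dx":0,"dy":0,"dz":0,"rx":0,"ry":0,"rz":0},{"dx":0,"dy":0,"dz":0,"rx":0,"ry":0,"rz":0}]'
python3 -c "
from h import *
go(.4909,-.1475,.2745,11)"
```

```text
clock: 12.1
position: [0.5162, 0.06, 0.2742]
tool_rot: [-0.0, 0.636, 0.772, -0.0]
force: [-0.1, 0.3, -1.7]
grip_width: 0.0194
rotvec deg [-0.05  0.02  0.06]
t 12.1 pos [0.5162 0.06   0.2742] jaw 11.1 shift mm [-1.988e+02 -6.470e+01 -1.000e-01] F [-0.1  0.3 -1.7] grip 0.0194 q [ 0.35  0.37 -0.66  1.97  0.29  0.9  -0.27]
```

```bash
python3 -m crank '[{"dx":-15,"dy":-5,"dz":0,"rx":0,"ry":0,"rz":0},{"dx":-25,"dy":-8,"dz":0,"rx":0,"ry":0,"rz":0},{"dx":-25,"dy":-8,"dz":0,"rx":0,"ry":0,"rz":0},{"dx":-25,"dy":-8,"dz":0,"rx":0,"ry":0,"rz":0},{"dx":-25,"dy":-8,"dz":0,"rx":0,"ry":0,"rz":0},{"dx":-25,"dy":-8,"dz":0,"rx":0,"ry":0,"rz":0},{"dx":-25,"dy":-8,"dz":0,"rx":0,"ry":0,"rz":0},{"dx":-20,"dy":-7,"dz":0,"rx":0,"ry":0,"rz":0},{"dx":-13.5,"dy":-4.5,"dz":0,"rx":0,"ry":0,"rz":0},{"dx":0,"dy":0,"dz":0,"rx":0,"ry":0,"rz":0}]'
python3 -m crank '[{"dx":0,"dy":0,"dz":0,"rx":0,"ry":0,"rz":0},{"dx":0,"dy":0,"dz":0,"rx":0,"ry":0,"rz":0}]'
python3 -c "
from h import *
go(.4909,-.1472,.232,11)
c=viewer.get_calibration('wrist');w=viewer.read_camera('wrist')[:,:,::-1];s=viewer.read_camera('scene')[:,:,::-1];t=viewer.read_camera('top')[:,:,::-1]
for n,i in (('w8',w),('s8',s),('t8',t)): cv2.imwrite(f'pics/{n}.png',i)
np.savez('w8.npz',K=c['camera_matrix'],T=c['T'])
cv2.imwrite('pics/c8.png',np.hstack([cv2.resize(w[180:380,220:420],(400,400),interpolation=cv2.INTER_CUBIC),cv2.resize(s[160:260,385:485],(400,400),interpolation=cv2.INTER_CUBIC)]))"
```

```text
clock: 13.1
position: [0.4907, -0.1489, 0.2736]
tool_rot: [-0.001, 0.637, 0.771, -0.001]
force: [0.2, -0.3, 0.2]
grip_width: 0.0195
clock: 13.3
position: [0.4917, -0.1453, 0.2745]
tool_rot: [-0.0, 0.635, 0.773, 0.0]
force: [0.4, 0.2, -0.8]
grip_width: 0.0195
rotvec deg [ 0.   -0.05  0.21]
t 13.3 pos [ 0.4917 -0.1453  0.2745] jaw 11.2 shift mm [-1.7 -1.1 42.5] F [ 0.4  0.2 -0.8] grip 0.0195 q [ 0.7   0.35 -0.6   1.98  0.25  0.88  0.17]
```

View pics/c8.png

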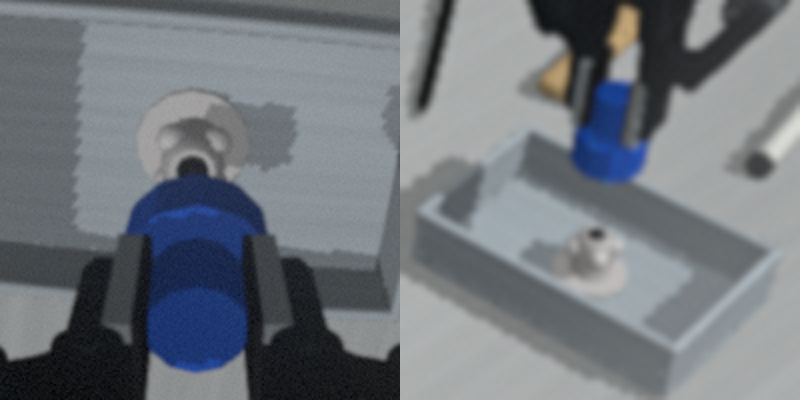

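The cap hangs upright over the stub. In the wrist crop the bore is at (192,163) and the knob top at about (198,330). I compute the remaining offset.

```bash
python3 -c "
from h import *
z=np.load('w8.npz');c=dict(camera_matrix=z['K'],T=z['T'])
f=lambda L,k,o:(np.array(L,float)+.5)/k-.5+o
p=lambda L,h:plane('wrist',f([L],2,[220,180]),h,c)[0][:2].round(4)
print('stub',p((192,163),.034),'knob',p((198,330),.121),'skirt top L/R',p((127,235),.099),p((268,235),.099))
s=lambda L,h:plane('scene',f([L],4,[385,160]),h)[0][:2].round(4)
print('scene stub',s((598-400,234),.034),'skirt bottom front',s((610-400,182),.079),'L/R skirt top',s((572-400,148),.099),s((647-400,148),.099),'knob top',s((616-400,93),.121))
go(.4909,-.1472,.232,11)
"
```

```text
stub [ 0.4909 -0.146 ] knob [ 0.4927 -0.1467] skirt top L/R [ 0.4756 -0.14  ] [ 0.5058 -0.134 ]
scene stub [ 0.4902 -0.1487] skirt bottom front [ 0.4813 -0.1366] L/R skirt top [ 0.4953 -0.1215] [ 0.4722 -0.1478] knob top [ 0.4926 -0.1448]
rotvec deg [ 0.01 -0.01  0.19]
t 13.45 pos [ 0.4917 -0.1458  0.2747] jaw 11.2 shift mm [-1.3 -1.1 42.7] F [ 0.  -0.3 -1.5] grip 0.0193 q [ 0.7   0.35 -0.6   1.98  0.25  0.88  0.17]
```

I correct by about dx −1, dy −2 mm and go down to just above the stub with a firmer grip.

```bash
python3 -m crank '[{"dx":-1,"dy":-2,"dz":10,"rx":0,"ry":0,"rz":0},{"dx":0,"dy":0,"dz":15,"rx":0,"ry":0,"rz":0},{"dx":0,"dy":0,"dz":10,"rx":0,"ry":0,"rz":0},{"dx":0,"dy":0,"dz":5,"rx":0,"ry":0,"rz":0},{"dx":0,"dy":0,"dz":0,"rx":0,"ry":0,"rz":0}]' 1 110
python3 -m crank '[{"dx":0,"dy":0,"dz":3,"rx":0,"ry":0,"rz":0},{"dx":0,"dy":0,"dz":3,"rx":0,"ry":0,"rz":0},{"dx":0,"dy":0,"dz":0,"rx":0,"ry":0,"rz":0}]'
python3 -m crank '[{"dx":0,"dy":0,"dz":2,"rx":0,"ry":0,"rz":0},{"dx":0,"dy":0,"dz":2,"rx":0,"ry":0,"rz":0},{"dx":0,"dy":0,"dz":0,"rx":0,"ry":0,"rz":0}]'
```

```text
clock: 13.95
position: [0.4892, -0.1481, 0.2334]
tool_rot: [-0.001, 0.636, 0.772, -0.0]
force: [1.5, 0.0, -1.0]
grip_width: 0.0183
clock: 14.25
position: [0.4897, -0.1483, 0.2286]
tool_rot: [-0.0, 0.636, 0.772, -0.0]
force: [-0.1, -0.2, -1.3]
grip_width: 0.0184
clock: 14.55
position: [0.4903, -0.1479, 0.2251]
tool_rot: [0.001, 0.636, 0.772, 0.001]
force: [0.3, 1.9, 3.2]
grip_width: 0.0187
```

The beads are met at the expected height. I keep pressing in small steps.

```bash
for i in 1 2; do :; done; python3 -m crank '[{"dx":0.5,"dy":0,"dz":2,"rx":0,"ry":0,"rz":0},{"dx":0,"dy":0,"dz":1,"rx":0,"ry":0,"rz":0},{"dx":0,"dy":0,"dz":0,"rx":0,"ry":0,"rz":0}]'
python3 -m crank '[{"dx":0,"dy":0,"dz":2,"rx":0,"ry":0,"rz":0},{"dx":0,"dy":0,"dz":0,"rx":0,"ry":0,"rz":0}]'
python3 -m crank '[{"dx":0,"dy":0,"dz":2,"rx":0,"ry":0,"rz":0},{"dx":0,"dy":0,"dz":0,"rx":0,"ry":0,"rz":0}]'
```

```text
clock: 14.85
position: [0.4907, -0.1472, 0.223]
tool_rot: [0.001, 0.635, 0.772, 0.001]
force: [-0.6, 1.7, 8.8]
grip_width: 0.0184
clock: 15.05
position: [0.4904, -0.1471, 0.2205]
tool_rot: [0.001, 0.635, 0.772, 0.001]
force: [0.7, 2.6, 3.0]
grip_width: 0.0183
clock: 15.25
position: [0.4897, -0.1473, 0.217]
tool_rot: [0.0, 0.635, 0.772, 0.001]
force: [3.5, 1.1, -7.2]
grip_width: 0.0183
```

The force rose to 8.8 N, then dropped and pulled (−7.2 N), so it has clicked. I press it home.

```bash
python3 -m crank '[{"dx":0,"dy":0,"dz":2,"rx":0,"ry":0,"rz":0},{"dx":0,"dy":0,"dz":0,"rx":0,"ry":0,"rz":0}]'
python3 -m crank '[{"dx":0,"dy":0,"dz":2,"rx":0,"ry":0,"rz":0},{"dx":0,"dy":0,"dz":0,"rx":0,"ry":0,"rz":0}]'
python3 -m crank '[{"dx":0,"dy":0,"dz":2,"rx":0,"ry":0,"rz":0},{"dx":0,"dy":0,"dz":0,"rx":0,"ry":0,"rz":0}]'
```

```text
clock: 15.45
position: [0.4893, -0.1474, 0.2145]
tool_rot: [-0.001, 0.635, 0.772, 0.0]
force: [4.5, 2.6, -10.3]
grip_width: 0.0184
clock: 15.65
position: [0.4896, -0.1477, 0.2137]
tool_rot: [-0.0, 0.636, 0.772, -0.0]
force: [1.7, 2.1, -2.8]
grip_width: 0.0184
clock: 15.85
position: [0.4898, -0.1475, 0.2133]
tool_rot: [0.0, 0.636, 0.772, -0.001]
force: [-2.4, 3.8, 10.2]
grip_width: 0.0181
```

Seated at z = 0.2133 (expected 0.2131), and the force is rising. I push about 3 mm more for margin and hold.

```bash
python3 -m crank '[{"dx":0,"dy":0,"dz":1.5,"rx":0,"ry":0,"rz":0},{"dx":0,"dy":0,"dz":1.5,"rx":0,"ry":0,"rz":0},{"dx":0,"dy":0,"dz":0,"rx":0,"ry":0,"rz":0},{"dx":0,"dy":0,"dz":0,"rx":0,"ry":0,"rz":0},{"dx":0,"dy":0,"dz":0,"rx":0,"ry":0,"rz":0}]'
python3 -m crank '[{"dx":0,"dy":0,"dz":0,"rx":0,"ry":0,"rz":0},{"dx":0,"dy":0,"dz":0,"rx":0,"ry":0,"rz":0},{"dx":0,"dy":0,"dz":0,"rx":0,"ry":0,"rz":0},{"dx":0,"dy":0,"dz":0,"rx":0,"ry":0,"rz":0},{"dx":0,"dy":0,"dz":0,"rx":0,"ry":0,"rz":0}]'
python3 -c "
from h import *
w=viewer.read_camera('wrist')[:,:,::-1];s=viewer.read_camera('scene')[:,:,::-1]
cv2.imwrite('pics/c9.png',np.hstack([cv2.resize(w[180:430,195:445],(400,400)),cv2.resize(s[120:270,385:535],(400,400))]));go(.49,-.147,.213,11)"
```

```text
clock: 16.35
position: [0.4901, -0.1473, 0.213]
tool_rot: [0.0, 0.636, 0.772, -0.002]
force: [-9.5, 4.9, 34.9]
grip_width: 0.0182
clock: 16.85
position: [0.4901, -0.1473, 0.2131]
tool_rot: [0.0, 0.636, 0.772, -0.002]
force: [-10.3, 4.5, 34.1]
grip_width: 0.0184
rotvec deg [-0.13  0.16  0.05]
t 16.95 pos [ 0.4901 -0.1473  0.213 ] jaw 11.0 shift mm [ 0.3 -0.   0. ] F [-9.8  5.7 34.5] grip 0.0185 q [ 0.66  0.44 -0.55  2.03  0.33  0.76  0.1 ]
```

View pics/c9.png

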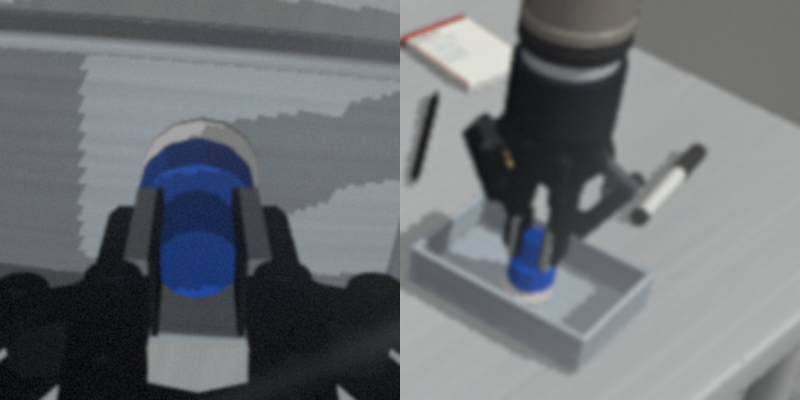

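The cap sits upright on the stub between the fingers, and the marker is flat and clear. 34 N is a bit close to the 40 N limit, so I ease slightly, recheck and hand in.

```bash
python3 -m crank '[{"dx":0,"dy":0,"dz":-0.8,"rx":0,"ry":0,"rz":0},{"dx":0,"dy":0,"dz":0,"rx":0,"ry":0,"rz":0},{"dx":0,"dy":0,"dz":0,"rx":0,"ry":0,"rz":0},{"dx":0,"dy":0,"dz":0,"rx":0,"ry":0,"rz":0},{"dx":0,"dy":0,"dz":0,"rx":0,"ry":0,"rz":0},{"dx":0,"dy":0,"dz":0,"rx":0,"ry":0,"rz":0}]'
```

```text
clock: 17.55
position: [0.49, -0.1474, 0.2131]
tool_rot: [0.0, 0.636, 0.772, -0.001]
force: [-6.5, 5.1, 27.2]
grip_width: 0.0182
```

```bash
python3 -c "
from plant import order,get_obs
print(order.hand_in()); o=get_obs(); print(o['clock'],o['force'],o['position'])"
```

```text
the job is handed in; nothing more can be done
None
the job is handed in; nothing more can be done
```

The job is handed in: the cap is on the stub, and the fingers still hold the knob and push it down. No verdict was reported, and the clock stood at about 17.6 s of the 54 s allowed.

- **Marker:** I lifted it off the tray and laid it flat right of the tray, at about (0.50, -0.34). The pictures show it flat and clear of the tray.
- **Cap:** I picked it up by the knob and pressed it over the stub. The force rose to about 9 N, dropped to a pull of about 10 N, then rose again as I kept pressing.
- **Seat check:** the tool stopped at z = 0.213, where a fully seated cap should put it. The last picture shows the cap upright on the stub.
- **Final hold:** about 27 N down with a 110 N grip, after I eased it from 34 N to stay clear of the 40 N limit. A side force of about 8 N remained, so the cap is probably held a millimetre or so off the stub's axis.

**Checks that disagreed or were skipped:**
- **Stub position:** the camera estimates differed by 2 to 4 mm, and I set the final approach mostly from the wrist camera.
- **Grip width:** it read 2 to 4 mm below the true thickness of both marker and cap, without any slip.
- **Bystanders:** I did not measure the tape roll, jar and nozzle again at the end. The arm's planned path kept clear of them.

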